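Weigh a power-supply module from the stock rack

ROBOT

A 6-joint arm with a two-finger parallel gripper is mounted at the origin on the work surface. World frame = base frame: x ahead of the robot, y to its left, z up, the work surface at z = 0. Lengths are in m, angles in rad, forces in N, time in s.
With the tool pointing down it reaches from about 0.3 to 0.75 m from the base axis. Payload 8.5 kg.
Tool frame: the origin (TCP) lies at the very end of the fingers, on their centre line; the grasp point (between the pads) lies arm.grip_point_offset behind it (arm.grip_point_offset is the distance from the TCP to the grasp point, in m); x points along the fingers, z is the direction in which the jaws open and shut, and the axes are right-handed (so a half turn about x gives the same grasp; the last joint's range is limited). The gripper opens to 85 mm and grips with 20 to 120 N. Pads are 22 mm wide; open, the fingers measure 114 mm over their backs; the gripper's body (76 mm by 85 mm) begins 54 mm behind the grasp point. The pads swing forward as they close: fully open they stand 13 mm farther back than shut.
Start: joints at [1, 0.381, 1.297, -0, 1.464, -0.215], TCP at [0.192, 0.516, 0.231] pointing down, gripper open.
Joint ranges: [-3.11, 3.11], [-0.89, 2.33], [0.22, 2.48], [-1.42, 4.56], [0.17, 2.85], [-2.88, 2.88]. Speed limits (rad/s): [2.39, 2.39, 3.14, 3.14, 3.14, 3.14].

INTERFACE

Orientations are given as a rotation vector (axis times angle).
In Python, from plant import arm, eyes gives the robot as it stands.
- The arm moves only by the shell command python3 -m creep 'ROWS' [FORCE]. ROWS is JSON, a list of rows, each a list of 7 numbers: the finger opening in m, from 0 to 0.0854, then the shift along the world's x, y, z in m, then the turn, a rotation vector about the world's x, y, z in degrees. In form: [[hand, tx, ty, tz, ax, ay, az], ...]. A call has 1 to 10 rows; each row shifts and turns the commanded pose from where the row before left it; what a row does not reach is not made up. A row lasts 1/12 s, in which the tool goes at most 41.7 mm and 7.16 degrees, less where a joint would pass 70% of its speed; a pose out of reach is approached as far as the arm can. A call with a gripper value outside its range is refused whole. The fingers move at their own pace and stop on an object; FORCE is the grip in N (left out, the last holds). Time passes only in rows, so rows that do not move let the fingers close. It gives the time, the measured TCP pose, the force and the opening at its end, in the units of the state.
- arm.state(): the state, without advancing time (a new reading comes with each control period).
- eyes.get_image(name): name is "scene" or "top" or "wrist"; returns the picture (384x512x3 uint8, blue, green, red); there is no depth.
- eyes.calibration(name): a dict with "fx", "fy", "cx", "cy" (pixels), "world_to_cam" (4x4, takes a point from world to camera coordinates). Camera axes: x right, y down, z forward; pixel columns grow to the right and rows downward; lengths in m; the calibration is good to about 2 mm. A picture is of the moment at which its call begins: read the wrist's pose just before it. calibration takes no time and is no camera call; for the wrist camera it gives the pose at the moment of the call.
- arm.close_job(): hands the job in, once; it reports no verdict.
The state is a dict: "time_s": time; "joint_positions": joint angles; "qd": joint speeds; "joint_torque": joint torques, N m; "tcp_pos": TCP position; "tool_rot": TCP orientation; "force": force on the tool from outside, world axes, zero at the start; "moment": the same for the moment, N m; "gripper_width": opening from 0.0 (shut) to 1.0 (fully open).
Only numpy, scipy, OpenCV 4.12 (cv2) and the standard library are available. Lean on these libraries where they do the work, as an engineer would, in place of code of your own. Each camera call takes 0.05 s, during which the arm holds its last target. There are 200 camera calls.

TASK

Weigh the tall metal power-supply module: set the empty tray in the middle of the scale's pan and let go, press the tare button, then lift the module up over the rack's front rail, draw it out and set it down upright in the tray without dropping it. Leave the tray flat on the pan with the module in it, and leave the other stock on the rack and the tape roll where they are.

Things in the scene. Friction and masses are not known exactly. Their poses are not given: they have to be found in the camera images.
- tray_mid (a point): Empty black plastic tray, open on top: 140 mm along its x, 120 mm along its y, 45 mm high, walls 8 mm thick, floor 8 mm thick, about 0.16 kg, standing on the table. Point: its centre, half-way up (22.5 mm above its underside). A wall can be pinched between the fingers, one inside and one outside; the wall centres lie 66 mm along x and 56 mm along y from this point.
- pan (a point): Bench scale, grey, fixed, 240 mm along its x by 190 mm along its y, body 40 mm high, with a flat rigid steel pan of 160 x 170 mm (x, y). Point: centre of the pan's top surface, 56 mm above the table; x points away from the control panel, which is on the robot's side.
- tare_top (a point): Tare button: the single round black button, 30 mm across, on the scale's control panel, beside the small display. Point: centre of its top face; it is pressed straight down.
- tare (a joint): Tare button travel in m: 0 released, 0.005 fully pressed; a spring, 4 N when fully pressed, brings it back.
- supply_mid (a point): The tall module: plain aluminium case 64 mm along its x (depth), 44 mm along its y (width), 105 mm high, flat sides, dark vent slits front and back, 0.3 to 0.55 kg, standing on the rack's low deck in one of three places side by side. Point: its centre, 52.5 mm above its underside; z up.
- supply_foot (a point): Centre of the tall module's underside.
- short_mid (a point): A look-alike bystander on the same deck: same case, only 65 mm high. Point: its centre.
- board_mid (a point): Bystander on the same deck: open green circuit board 75 x 56 mm with transformer and two capacitors, 40 mm high. Point: its centre, 20 mm up.
- rail_top (a point): White slotted-angle rack, fixed, 470 mm wide along its y. Point: middle of the top edge of the front retaining rail (4 mm thick, runs along y, 120 mm above the table, 30 mm above the low deck, which is 90 mm above the table). x points into the rack, away from the robot. The three places lie about 64 mm behind the rail and about 92 mm apart along y; a rear rail stands 138 mm behind.
- upper_edge (a point): Middle of the lower front edge of the rack's upper deck, 340 mm above the table and 58 mm behind the front rail; the upper deck runs back 98 mm from here and roofs over the rear half of the modules, so a hand reaching a module must lean back towards the robot. The uprights stand beside the upper deck, 232 mm to either side along y.
- tape_center (a point): Bystander: roll of paper tape, 90 mm across, 38 mm high, on the table. Point: its centre.
There are look-alikes about, which are no part of the job. Of the things shaped like the part that bears tray_mid, the black one is meant.

How it is judged:
By the outcome, as a careful person would: the job done as asked, in the order asked, and still so for the second after the job is handed in, with the robot touching nothing.
It also fails if it takes over 66 s, if anything falls off the work surface, if the arm or the gripper's body presses on something with over 40 N, if the wrist force passes 120 N, or if a joint passes its speed limit or range.

## Working session

There is one attempt and no reset: what is moved stays moved. The work goes in short steps, Python scripts to look and compute and a shell command to move; the robot and the scene stay as the last step left them, time stands still between calls to the robot, and variables do not carry over. Pictures are saved under pics/ and viewed, about 8 in all and at most 12, crops included, and the job is handed in when it is done.

```bash
ls; mkdir -p pics; python3 - <<'E'
from plant import arm, eyes
import cv2, numpy as np
s=arm.state()
for k in("time_s","tcp_pos","tool_rot","force","gripper_width"):print(k,s[k])
print(arm.grip_point_offset)
for n in("scene","top","wrist"):
    im=eyes.get_image(n);cv2.imwrite(f"pics/{n}0.png",im)
    c=eyes.calibration(n);print(n,c["fx"],c["cx"],c["cy"]);print(np.round(c["world_to_cam"],3).tolist())
a=cv2.imread("pics/scene0.png");b=cv2.imread("pics/top0.png")
E
```

```text
pics
time_s 0.0
tcp_pos [0.1914214  0.51528605 0.23069656]
tool_rot [-0.94394421  1.35820765  0.94293684]
force [0.48414087 0.8622962  0.04661475]
gripper_width 0.997242608363996
0.0187
scene 398.814982465199 259.1073676340465 194.59840683351763
[[-0.945, -0.327, 0.001, 0.426], [-0.31, 0.893, -0.326, 0.26], [0.105, -0.308, -0.945, 1.368], [0.0, 0.0, 0.0, 1.0]]
top 376.8212412761343 260.4203110418944 193.57219861081046
[[0.029, -0.999, 0.026, -0.092], [-0.995, -0.031, -0.095, 0.505], [0.096, -0.023, -0.995, 1.38], [0.0, 0.0, 0.0, 1.0]]
wrist 272.645271121822 257.48382648482016 195.246324457438
[[0.348, 0.938, -0.001, -0.549], [0.887, -0.328, 0.324, -0.044], [0.304, -0.114, -0.946, 0.382], [0.0, 0.0, 0.0, 1.0]]
```

View pics/scene0.png

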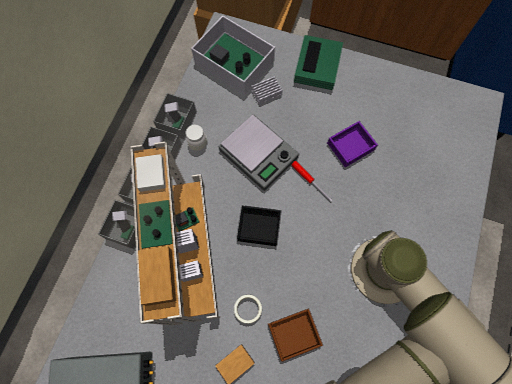

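View pics/top0.png

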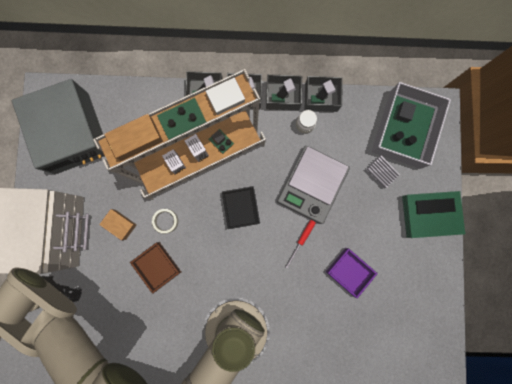

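Top view: black tray (240,207); scale pan (318,175), with the round button (316,210) and display (293,199); rack front rail from (145,195) to (265,140); two white-slitted cases at (173,160) and (195,147), and the board at (221,140). Look-alikes are the brown tray (155,267), purple tray (351,272) and the rear bins. Next I'll crop to tell the tall module from the short one.

```bash
python3 - <<'E'
import cv2, numpy as np
a=cv2.imread("pics/scene0.png");b=cv2.imread("pics/top0.png")
r=lambda i,x,y,w,h:cv2.resize(i[y:y+h,x:x+w],(400,300),interpolation=cv2.INTER_CUBIC)
o=np.vstack([np.hstack([r(a,140,170,100,75),r(a,130,250,100,75)]),np.hstack([r(b,140,110,140,105),r(b,260,140,100,75)])])
o=np.vstack([np.hstack([r(a,140,185,120,90),r(a,210,110,100,75)]),np.hstack([r(b,135,115,140,105),r(b,265,145,100,75)])])
cv2.imwrite("pics/crop1.png",o)
E
```

```text
(no output)
```

View pics/crop1.png

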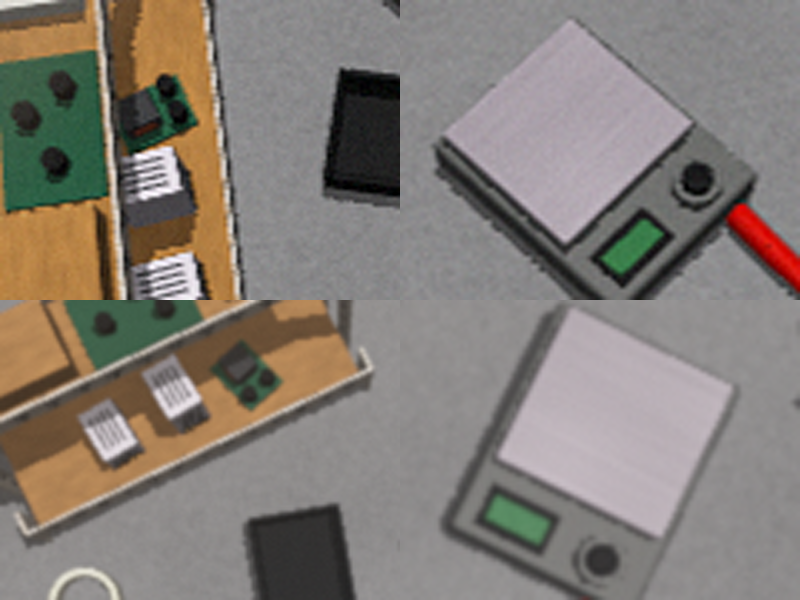

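Crop: the middle case (195,147 in top) shows longer sides than the left one (173,160), so it looks like the tall one. I'll triangulate to confirm.

```bash
cat >h.py <<'E'
from plant import arm, eyes
import cv2, numpy as np
from scipy.spatial.transform import Rotation as R
def cal(n):
    c=eyes.calibration(n);K=np.array([[c["fx"],0,c["cx"]],[0,c["fy"],c["cy"]],[0,0,1]]);return K,np.array(c["world_to_cam"])
def plane(n,uv,z,C=None):
    K,T=C or cal(n);uv=np.atleast_2d(uv).astype(float)
    o=-T[:3,:3].T@T[:3,3];d=np.c_[uv,np.ones(len(uv))]@np.linalg.inv(K).T@T[:3,:3]
    return o+d*((z-o[2])/d[:,2])[:,None]
def tri(a,b,n=("scene","top")):
    P=[cal(i)[0]@cal(i)[1][:3] for i in n]
    X=cv2.triangulatePoints(P[0],P[1],np.array(a,float).reshape(2,1),np.array(b,float).reshape(2,1));return (X[:3]/X[3]).ravel()
def blobs(m,x,y,w,h,amin):
    z=np.zeros_like(m);z[y:y+h,x:x+w]=m[y:y+h,x:x+w]
    cs,_=cv2.findContours(cv2.morphologyEx(z,cv2.MORPH_CLOSE,np.ones((3,3))),cv2.RETR_EXTERNAL,cv2.CHAIN_APPROX_NONE)
    return [c for c in cs if cv2.contourArea(c)>=amin]
def rect(c):
    r=cv2.minAreaRect(c);return r[0],cv2.boxPoints(r)
def st():
    s=arm.state();r=R.from_rotvec(s["tool_rot"]).as_matrix();print("t",round(s["time_s"],2),"tcp",np.round(s["tcp_pos"],4),"x",np.round(r[:,0],3),"z",np.round(r[:,2],3),"F",np.round(s["force"],1),"w",round(s["gripper_width"],3),"q",np.round(s["joint_positions"],2))
E
python3 - <<'E'
from h import *
im={n:cv2.imread(f"pics/{n}0.png") for n in("scene","top")}
g={n:cv2.cvtColor(im[n],cv2.COLOR_BGR2GRAY) for n in im}
bb={"scene":[(176,225,28,60,175,255,40),(220,110,80,75,150,255,500),(225,195,65,60,0,45,300),(276,147,16,16,0,60,20)],
    "top":[(160,135,48,40,160,255,40),(285,140,70,65,130,255,500),(215,180,50,55,0,60,300),(308,203,16,15,0,50,15)]}
res={}
for n in bb:
  for x,y,w,h,lo,hi,am in bb[n]:
    m=cv2.inRange(g[n],lo,hi)
    for c in blobs(m,x,y,w,h,am):
        ce,bx=rect(c);M=cv2.moments(c);print(n,x,y,"area",cv2.contourArea(c),"cen",np.round([M['m10']/M['m00'],M['m01']/M['m00']],1),np.round(bx,1).tolist())
E
```

```text
scene 176 225 area 181.0 cen [191.4 268.7] [[181.6999969482422, 263.79998779296875], [197.0, 260.0], [200.39999389648438, 273.3999938964844], [185.10000610351562, 277.20001220703125]]
scene 176 225 area 143.5 cen [186.6 236.3] [[178.60000610351562, 230.89999389648438], [191.3000030517578, 228.3000030517578], [194.0, 241.8000030517578], [181.3000030517578, 244.3000030517578]]
scene 220 110 area 1664.0 cen [251.4 142. ] [[221.0, 143.0], [253.0, 111.0], [282.0, 140.0], [250.0, 172.0]]
scene 225 195 area 1344.0 cen [258.5 225.5] [[236.39999389648438, 240.60000610351562], [241.10000610351562, 205.0], [280.6000061035156, 210.3000030517578], [275.79998779296875, 245.8000030517578]]
scene 276 147 area 74.5 cen [283.5 156.6] [[276.0, 154.0], [285.6000061035156, 149.1999969482422], [290.3999938964844, 158.8000030517578], [280.79998779296875, 163.60000610351562]]
top 160 135 area 133.0 cen [173.7 162.8] [[164.6999969482422, 160.1999969482422], [175.6999969482422, 153.60000610351562], [182.3000030517578, 164.39999389648438], [171.1999969482422, 171.10000610351562]]
top 160 135 area 123.5 cen [196.7 148.4] [[188.0, 146.60000610351562], [199.39999389648438, 139.6999969482422], [205.3000030517578, 149.39999389648438], [193.8000030517578, 156.3000030517578]]
top 285 140 area 3657.0 cen [323.9 169.3] [[285.0, 140.0], [354.0, 140.0], [354.0, 204.0], [285.0, 204.0]]
top 215 180 area 1118.0 cen [240.  207.4] [[221.10000610351562, 191.8000030517578], [252.8000030517578, 186.5], [258.79998779296875, 222.89999389648438], [227.1999969482422, 228.10000610351562]]
```

```bash
python3 - <<'E'
from h import *
print("left",tri((191.4,268.7),(173.7,162.8)),"mid",tri((186.6,236.3),(196.7,148.4)))
for h in(.155,.195):
  print(h,"left",plane("scene",(191.4,268.7),h)[0],plane("top",(173.7,162.8),h)[0]);print("  mid",plane("scene",(186.6,236.3),h)[0],plane("top",(196.7,148.4),h)[0])
print("module mid box top@.195",np.round(plane("top",[[188,146.6],[199.4,139.7],[205.3,149.4],[193.8,156.3]],.195),3).tolist())
print("mid box scene",np.round(plane("scene",[[178.6,230.9],[191.3,228.3],[194,241.8],[181.3,244.3]],.195),3).tolist())
b=cv2.imread("pics/top0.png");hsv=cv2.cvtColor(b,cv2.COLOR_BGR2HSV)
# pan corners
m=cv2.inRange(cv2.cvtColor(b,cv2.COLOR_BGR2LAB),(150,130,0),(255,255,255))
for c in blobs(m,280,140,75,70,500):
    ce,bx=rect(c);P=plane("top",bx,.056);print("pan top",cv2.contourArea(c),ce,np.round(P,3).tolist(),P.mean(0))
a=cv2.imread("pics/scene0.png");c=blobs(cv2.inRange(cv2.cvtColor(a,cv2.COLOR_BGR2GRAY),150,255),220,110,80,75,500)[0]
P=plane("scene",rect(c)[1],.056);print("pan scene",np.round(P,3).tolist(),P.mean(0))
print("btn scene",plane("scene",(283.5,156.6),.05)[0],"top",plane("top",(316,210),.05)[0])
P=plane("top",[[221.1,191.8],[252.8,186.5],[258.8,222.9],[227.2,228.1]],.045);print("tray top",np.round(P,3).tolist(),P.mean(0))
P=plane("scene",[[236.4,240.6],[241.1,205],[280.6,210.3],[275.8,245.8]],.03);print("tray scene",np.round(P,3).tolist(),P.mean(0))
print("rail top-view ends",plane("top",[[146,195],[264,141]],.12).round(3).tolist(), "scene",plane("scene",[[202,178],[215,316]],.12).round(3).tolist())
E
```

```text
left [0.59139362 0.22342858 0.15437386] mid [0.63401969 0.14157514 0.19622164]
0.155 left [0.59158656 0.22350595 0.155     ] [0.59092612 0.22324861 0.155     ]
  mid [0.64401704 0.13502257 0.155     ] [0.64313194 0.14787462 0.155     ]
0.195 left [0.58330899 0.22695296 0.195     ] [0.58405552 0.21479994 0.195     ]
  mid [0.6340241  0.14136449 0.195     ] [0.63461508 0.14180281 0.195     ]
module mid box top@.195 [[0.64, 0.171, 0.195], [0.664, 0.134, 0.195], [0.632, 0.113, 0.195], [0.608, 0.15, 0.195]]
mid box scene [[0.663, 0.134, 0.195], [0.63, 0.114, 0.195], [0.606, 0.15, 0.195], [0.64, 0.169, 0.195]]
pan top 1861.0 (319.4000244140625, 173.70001220703125) [[0.546, -0.179, 0.056], [0.697, -0.25, 0.056], [0.625, -0.404, 0.056], [0.475, -0.331, 0.056]] [ 0.58556339 -0.29090344  0.056     ]
pan scene [[0.683, -0.245, 0.056], [0.617, -0.41, 0.056], [0.476, -0.33, 0.056], [0.545, -0.172, 0.056]] [ 0.58021214 -0.28946957  0.056     ]
btn scene [ 0.45052278 -0.27133296  0.05      ] top [ 0.45140462 -0.28120912  0.05      ]
tray top [[0.508, 0.068, 0.045], [0.531, -0.047, 0.045], [0.398, -0.073, 0.045], [0.376, 0.041, 0.045]] [ 0.45341555 -0.00283663  0.045     ]
tray scene [[0.508, 0.073, 0.03], [0.536, -0.053, 0.03], [0.398, -0.08, 0.03], [0.374, 0.046, 0.03]] [ 0.45404663 -0.00341953  0.03      ]
rail top-view ends [[0.482, 0.32, 0.12], [0.685, -0.082, 0.12]] scene [[0.681, -0.074, 0.12], [0.478, 0.329, 0.12]]
```

Confirmed: the middle case top is at z≈0.196 (tall, about (0.646,0.150), yaw 33°) and the left one is at 0.154 (short). Tray ≈(0.453,-0.003), yaw 11°. Pan ≈(0.583,-0.288), yaw -25°. I'm moving above the tray's +y wall now.

```bash
python3 -m creep '[[0.05,0.018,-0.033,0,0,0,2.3],[0.05,0.018,-0.033,0,0,0,2.3],[0.05,0.018,-0.033,0,0,0,2.3],[0.05,0.018,-0.033,0,0,0,2.3],[0.05,0.018,-0.033,0,0,0,2.3],[0.05,0.018,-0.033,0,0,0,2.3],[0.05,0.018,-0.033,0,0,0,2.3],[0.05,0.018,-0.033,0,0,0,2.3],[0.05,0.018,-0.033,0,0,0,2.3],[0.05,0.018,-0.033,0,0,0,2.3]]'
python3 -m creep '[[0.05,0.018,-0.033,0,0,0,2.3],[0.05,0.018,-0.033,0,0,0,2.3],[0.05,0.018,-0.033,0,0,0,2.3],[0.05,0.018,-0.033,0,0,0,2.3],[0.05,0,0,0,0,0,0],[0.05,0,0,0,0,0,0]]'
python3 - <<'E'
from h import *
st();C=cal("wrist");im=eyes.get_image("wrist");cv2.imwrite("pics/w1.png",im);np.savez("pics/w1.npz",K=C[0],T=C[1])
E
```

```text
time_s: 0.98
tcp_pos: [0.3719, 0.1838, 0.2314]
tool_rot: [-1.244, 1.186, 1.244]
force: [0.3, 0.7, 1.2]
gripper_width: 0.586
time_s: 1.48
tcp_pos: [0.444, 0.0522, 0.2309]
tool_rot: [-1.356, 1.107, 1.358]
force: [0.7, 0.3, -1.1]
gripper_width: 0.585
t 1.48 tcp [0.444  0.0522 0.2309] x [-0.001  0.    -1.   ] z [-0.201  0.98   0.   ] F [ 0.7  0.3 -1.1] w 0.585 q [-0.15  0.2   1.56  0.    1.38 -1.92]
```

View pics/w1.png

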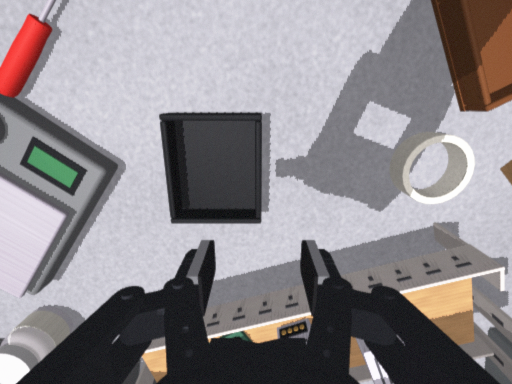

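Wrist view: black tray from (162,113) to (262,223), with its +y wall at column ~258, lined up with the fingers (centre column ~258). Next I'll refine the tray, and check the button at the left edge (0,125).

```bash
python3 - <<'E'
from h import *
d=np.load("pics/w1.npz");C=(d["K"],d["T"]);im=cv2.imread("pics/w1.png");g=cv2.cvtColor(im,cv2.COLOR_BGR2GRAY)
c=max(blobs(cv2.inRange(g,0,70),150,100,125,135,3000),key=cv2.contourArea)
h=cv2.convexHull(c);p=cv2.approxPolyDP(h,6,True)[:,0];print(p.tolist())
for z in(.045,0):
  P=plane("",p,z,C);print(z,P.round(4).tolist(),P.mean(0).round(4))
  for i in range(len(P)):
    e=P[(i+1)%len(P)]-P[i];print(round(np.linalg.norm(e),4),round(np.degrees(np.arctan2(e[1],e[0])),1))
E
```

```text
[[260, 113], [260, 221], [172, 222], [160, 115]]
0.045 [[0.3745, 0.0401, 0.045], [0.5083, 0.0681, 0.045], [0.5332, -0.0456, 0.045], [0.4001, -0.0732, 0.045]] [ 0.454  -0.0026  0.045 ]
0.1367 11.8
0.1164 -77.6
0.1359 -168.3
0.1162 102.8
0 [[0.376, 0.0408, 0.0], [0.528, 0.0727, 0.0], [0.5564, -0.0565, 0.0], [0.4052, -0.088, 0.0]] [ 0.4664 -0.0078  0.    ]
0.1553 11.8
0.1323 -77.6
0.1545 -168.3
0.132 102.8
```

```bash
python3 -m creep '[[0.05,0,0,-0.035,0,0,0],[0.05,0,0,-0.035,0,0,0],[0.05,0,0,-0.035,0,0,0],[0.05,0,0,-0.035,0,0,0],[0.05,0,0,-0.025,0,0,0],[0.05,0,0,-0.02,0,0,0],[0.05,0,0,-0.015,0,0,0],[0.05,0,0,-0.012,0,0,0],[0.05,0,0,0,0,0,0]]' && python3 -m creep '[[0,0,0,0,0,0,0],[0,0,0,0,0,0,0],[0,0,0,0,0,0,0],[0,0,0,0,0,0,0],[0,0,0,0,0,0,0],[0,0,0,0,0,0,0]]' 50
```

```text
time_s: 2.28
tcp_pos: [0.442, 0.0549, 0.0178]
tool_rot: [-1.358, 1.106, 1.364]
force: [-1.2, 0.5, 0.5]
gripper_width: 0.588
time_s: 2.78
tcp_pos: [0.444, 0.0537, 0.0203]
tool_rot: [-1.36, 1.103, 1.358]
force: [-0.6, 2.9, 5.4]
gripper_width: 0.081
```

```bash
python3 -m creep '[[0,0,0,0.01,0,0,0],[0,0,0,0.02,0,0,0],[0,0,0,0.03,0,0,0],[0,0,0,0.03,0,0,0],[0,0,0,0.02,0,0,0],[0,0,0,0.01,0,0,0],[0,0,0,0,0,0,0]]' && python3 -m creep '[[0,0.008,-0.014,0,0,0,-1.8],[0,0.016,-0.029,0,0,0,-3.7],[0,0.016,-0.029,0,0,0,-3.7],[0,0.016,-0.029,0,0,0,-3.7],[0,0.016,-0.029,0,0,0,-3.7],[0,0.016,-0.029,0,0,0,-3.7],[0,0.016,-0.029,0,0,0,-3.7],[0,0.016,-0.029,0,0,0,-3.7],[0,0.016,-0.029,0,0,0,-3.7],[0,0.016,-0.029,0,0,0,-3.7]]' && python3 -m creep '[[0,0.008,-0.014,0,0,0,-1.9],[0,0.002,0,0,0,0,0],[0,0,0,0,0,0,0],[0,0,0,0,0,0,0]]'
python3 - <<'E'
from h import *
st();C=cal("wrist");im=eyes.get_image("wrist");t=eyes.get_image("top");np.savez("pics/w2.npz",K=C[0],T=C[1]);cv2.imwrite("pics/w2.png",im);cv2.imwrite("pics/t2.png",t)
o=np.hstack([cv2.resize(im,(420,315)),cv2.resize(t[110:260,220:400],(378,315),interpolation=cv2.INTER_CUBIC)]);cv2.imwrite("pics/v2.png",o)
E
```

```text
time_s: 3.37
tcp_pos: [0.4444, 0.0535, 0.1418]
tool_rot: [-1.363, 1.102, 1.355]
force: [0.0, 0.8, -1.6]
gripper_width: 0.078
time_s: 4.2
tcp_pos: [0.5957, -0.2227, 0.138]
tool_rot: [-0.901, 1.376, 0.904]
force: [1.0, -0.8, -1.6]
gripper_width: 0.08
time_s: 4.53
tcp_pos: [0.605, -0.2344, 0.1385]
tool_rot: [-0.879, 1.386, 0.882]
force: [-0.2, 0.1, -2.0]
gripper_width: 0.078
t 4.53 tcp [ 0.605  -0.2344  0.1385] x [-0.002  0.001 -1.   ] z [0.424 0.905 0.   ] F [-0.2  0.1 -2. ] w 0.078 q [-0.55  0.63  1.14  0.    1.38 -1.68]
```

View pics/v2.png

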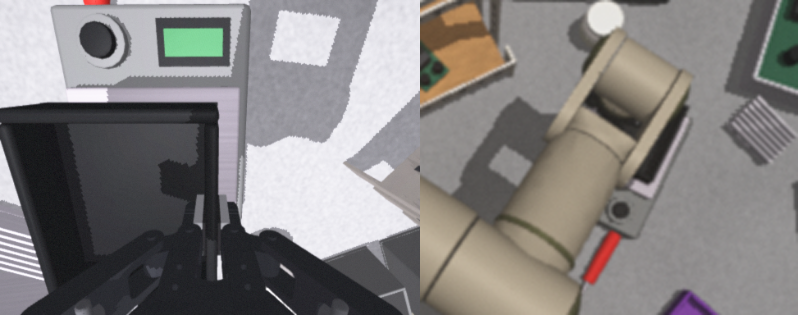

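The tray hangs level over the pan. In the wrist view the button is at about (120,49) full scale, and the pan's front/+y corner at about (289,106). I'll locate both.

```bash
python3 - <<'E'
from h import *
d=np.load("pics/w2.npz");C=(d["K"],d["T"]);im=cv2.imread("pics/w2.png");g=cv2.cvtColor(im,cv2.COLOR_BGR2GRAY)
for c in blobs(cv2.inRange(g,0,70),85,15,70,70,100):
    (x,y),r=cv2.minEnclosingCircle(c);print("btn",x,y,r,cv2.contourArea(c),[plane("",(x,y),z,C)[0].round(4).tolist() for z in(.04,.045,.05,.055)], "diam@.05",np.linalg.norm(plane("",(x-r,y),.05,C)-plane("",(x+r,y),.05,C)))
c=plane("",(289,106),.056,C)[0];a=np.radians(-25);ux=np.array([np.cos(a),np.sin(a)]);uy=np.array([-ux[1],ux[0]])
print("corner",c.round(4),"-> pan centre",(c[:2]+.08*ux-.085*uy).round(4))
print(plane("",[(84,107),(289,106)],.056,C).round(4), "tare tri",tri((283.5,156.6),(316,210)))
s=arm.state();r=R.from_rotvec(s["tool_rot"]).as_matrix();print("tray centre est",np.array(s["tcp_pos"][:2])-.056*r[:2,2])
E
```

```text
btn 118.5 48.5 24.300304412841797 1436.0 [[0.4472, -0.2824, 0.04], [0.449, -0.2807, 0.045], [0.4507, -0.279, 0.05], [0.4524, -0.2773, 0.055]] diam@.05 0.03699602662605699
corner [ 0.5437 -0.1782  0.056 ] -> pan centre [ 0.5803 -0.289 ]
[[ 0.4757 -0.3253  0.056 ]
 [ 0.5437 -0.1782  0.056 ]] tare tri [ 0.45345864 -0.28727905  0.01473429]
tray centre est [ 0.5813994  -0.28493114]
```

```bash
python3 -m creep '[[0,0,-0.003,-0.01,0,0,0],[0,0,0,-0.02,0,0,0],[0,0,0,-0.02,0,0,0],[0,0,0,-0.006,0,0,0],[0,0,0,0,0,0,0],[0,0,0,0,0,0,0]]' && python3 -m creep '[[0,0,0,-0.002,0,0,0],[0,0,0,-0.002,0,0,0],[0,0,0,0,0,0,0]]';python3 -m creep '[[0,0,0,-0.002,0,0,0],[0,0,0,0,0,0,0]]'
```

```text
time_s: 5.13
tcp_pos: [0.6057, -0.2384, 0.0837]
tool_rot: [-0.88, 1.385, 0.88]
force: [-0.3, -0.2, -0.9]
gripper_width: 0.082
time_s: 5.38
tcp_pos: [0.6057, -0.2385, 0.0797]
tool_rot: [-0.88, 1.385, 0.879]
force: [0.4, -0.4, -1.9]
gripper_width: 0.078
time_s: 5.55
tcp_pos: [0.6055, -0.2385, 0.0773]
tool_rot: [-0.88, 1.386, 0.88]
force: [-0.2, -0.5, -0.7]
gripper_width: 0.084
```

```bash
python3 -m creep '[[0,0,0,-0.0015,0,0,0],[0,0,0,0,0,0,0]]';python3 -m creep '[[0,0,0,-0.0015,0,0,0],[0,0,0,0,0,0,0]]'
```

```text
time_s: 5.72
tcp_pos: [0.6057, -0.2386, 0.0764]
tool_rot: [-0.88, 1.385, 0.879]
force: [-0.9, 1.1, 2.9]
gripper_width: 0.084
time_s: 5.88
tcp_pos: [0.6058, -0.2386, 0.0763]
tool_rot: [-0.881, 1.385, 0.878]
force: [-4.3, 2.9, 12.6]
gripper_width: 0.083
```

Contact. I'll unload slightly, release and rise.

```bash
python3 -m creep '[[0,0,0,0.0015,0,0,0],[0.04,0,0,0,0,0,0],[0.04,0,0,0,0,0,0],[0.04,0,0,0,0,0,0],[0.04,0,0,0.01,0,0,0],[0.04,0,0,0.03,0,0,0],[0.04,0,0,0.035,0,0,0],[0.04,0,0,0.035,0,0,0],[0.04,0,0,0,0,0,0]]'
python3 - <<'E'
from h import *
st();print("to button",np.array([.4507,-.279])-arm.state()["tcp_pos"][:2])
E
```

```text
time_s: 6.63
tcp_pos: [0.6077, -0.2397, 0.1943]
tool_rot: [-0.889, 1.38, 0.869]
force: [1.2, -0.4, 0.5]
gripper_width: 0.47
t 6.63 tcp [ 0.6077 -0.2397  0.1943] x [ 0.011 -0.007 -1.   ] z [ 0.425  0.905 -0.002] F [ 1.2 -0.4  0.5] w 0.47 q [-0.56  0.58  1.05 -0.    1.49 -1.69]
to button [-0.15701133 -0.03932765]
```

```bash
python3 -m creep '[[0,-0.016,-0.004,0,0,0,0],[0,-0.031,-0.008,0,0,0,0],[0,-0.031,-0.008,0,0,0,0],[0,-0.031,-0.008,0,0,0,0],[0,-0.031,-0.008,0,0,0,0],[0,-0.016,-0.004,0,0,0,0],[0,0,0,0,0,0,0],[0,0,0,0,0,0,0],[0,0,0,0,0,0,0]]'
python3 - <<'E'
from h import *
st();C=cal("wrist");im=eyes.get_image("wrist");np.savez("pics/w3.npz",K=C[0],T=C[1]);cv2.imwrite("pics/w3.png",im)
g=cv2.cvtColor(im,cv2.COLOR_BGR2GRAY)
uv=C[0]@(C[1]@np.array([.4507,-.279,.05,1]))[:3];print("btn expected px",uv[:2]/uv[2])
E
```

```text
time_s: 7.38
tcp_pos: [0.4503, -0.2785, 0.1862]
tool_rot: [-0.88, 1.385, 0.879]
force: [0.1, -0.3, -0.2]
gripper_width: -0.004
t 7.38 tcp [ 0.4503 -0.2785  0.1862] x [ 0.001 -0.001 -1.   ] z [ 0.425  0.905 -0.   ] F [ 0.1 -0.3 -0.2] w -0.004 q [-0.78  0.38  1.43  0.    1.33 -1.91]
btn expected px [257.24155317 183.55605559]
```

View pics/w3.png

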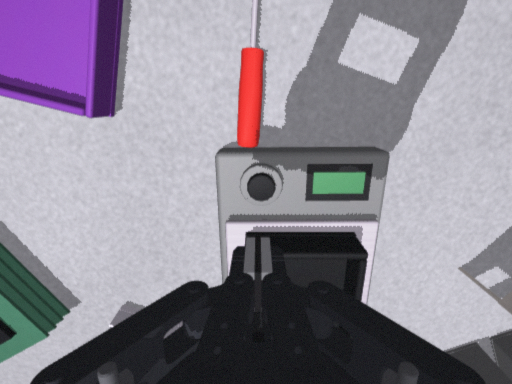

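```bash
python3 - <<'E'
from h import *
d2=np.load("pics/w2.npz");d=np.load("pics/w3.npz");C=(d["K"],d["T"]);g=cv2.cvtColor(cv2.imread("pics/w3.png"),cv2.COLOR_BGR2GRAY)
for c in blobs(cv2.inRange(g,0,50),235,160,52,50,100):
    (x,y),r=cv2.minEnclosingCircle(c);print(x,y,r)
    P=[q["K"]@q["T"][:3] for q in(d2,d)];X=cv2.triangulatePoints(P[0],P[1],np.array([[118.5],[48.5]]),np.array([[x],[y]]));print("tri",(X[:3]/X[3]).ravel(),[plane("",(x,y),z,C)[0].round(4).tolist() for z in(.045,.05,.055)])
P=plane("",[(246,234),(362,234)],.101,C);Q=plane("",[(227,222),(378,222)],.056,C);print("tray front rim",P.round(4),P.mean(0),"pan front",Q.round(4),Q.mean(0))
E
```

```text
260.8541564941406 186.0 13.483912467956543
tri [ 0.45298991 -0.27618731  0.0570043 ] [[0.4562, -0.2772, 0.045], [0.4548, -0.2767, 0.05], [0.4534, -0.2761, 0.055]]
tray front rim [[ 0.477  -0.3029  0.101 ]
 [ 0.523  -0.2048  0.101 ]] [ 0.50000293 -0.25384386  0.101     ] pan front [[ 0.4749 -0.3271  0.056 ]
 [ 0.5454 -0.1767  0.056 ]] [ 0.51011276 -0.25189794  0.056     ]
```

```bash
python3 -m creep '[[0,0.003,0.002,-0.03,0,0,0],[0,0,0,-0.035,0,0,0],[0,0,0,-0.03,0,0,0],[0,0,0,-0.02,0,0,0],[0,0,0,-0.008,0,0,0],[0,0,0,0,0,0,0],[0,0,0,0,0,0,0]]'; python3 -m creep '[[0,0,0,-0.002,0,0,0],[0,0,0,-0.002,0,0,0],[0,0,0,0,0,0,0]]';python3 -m creep '[[0,0,0,-0.002,0,0,0],[0,0,0,0,0,0,0]]';python3 -m creep '[[0,0,0,-0.002,0,0,0],[0,0,0,0,0,0,0]]'
```

```text
time_s: 8.02
tcp_pos: [0.4534, -0.2766, 0.0634]
tool_rot: [-0.881, 1.385, 0.879]
force: [-0.4, -0.4, -0.2]
gripper_width: 0.002
time_s: 8.27
tcp_pos: [0.4532, -0.2769, 0.0596]
tool_rot: [-0.881, 1.385, 0.878]
force: [0.4, -0.5, 2.1]
gripper_width: -0.001
time_s: 8.43
tcp_pos: [0.4531, -0.2769, 0.0573]
tool_rot: [-0.881, 1.385, 0.878]
force: [2.0, -0.5, 3.5]
gripper_width: -0.001
time_s: 8.6
tcp_pos: [0.4531, -0.2769, 0.0559]
tool_rot: [-0.881, 1.385, 0.878]
force: [0.1, 1.0, 9.9]
gripper_width: -0.001
```

The button was fully depressed (9.9 N, about 5 mm travel). I'll rise and swing to the rack front, yawing +58°.

```bash
python3 -m creep '[[0,0,0,0,0,0,0],[0,0,0,0.02,0,0,0],[0,0,0,0.035,0,0,0],[0,0,0,0.035,0,0,0],[0.07,0.007,0.0325,0.014,0,0,5.3],[0.07,0.007,0.0325,0.014,0,0,5.3],[0.07,0.007,0.0325,0.014,0,0,5.3],[0.07,0.007,0.0325,0.014,0,0,5.3],[0.07,0.007,0.0325,0.014,0,0,5.3],[0.07,0.007,0.0325,0.014,0,0,5.3]]'; python3 -m creep '[[0.07,0.007,0.0325,0.014,0,0,5.3],[0.07,0.007,0.0325,0.014,0,0,5.3],[0.07,0.007,0.0325,0.014,0,0,5.3],[0.07,0.007,0.0325,0.014,0,0,5.3],[0.07,0.007,0.0325,0.014,0,0,5.3],[0.07,0,0,0,0,0,0],[0.07,0,0,0,0,0,0]]'
python3 - <<'E'
from h import *
st()
for n in("scene","wrist"):
    if n=="wrist":C=cal("wrist");np.savez("pics/w4.npz",K=C[0],T=C[1])
    cv2.imwrite(f"pics/{n}4.png",eyes.get_image(n))
a=cv2.imread("pics/scene4.png");b=cv2.imread("pics/wrist4.png")
cv2.imwrite("pics/v4.png",np.hstack([cv2.resize(a[90:310,110:310],(364,400)),cv2.resize(b,(436,400))]))
E
```

```text
time_s: 9.43
tcp_pos: [0.4942, -0.0798, 0.2292]
tool_rot: [-1.296, 1.151, 1.298]
force: [0.5, -0.3, 0.4]
gripper_width: 0.816
time_s: 10.02
tcp_pos: [0.5294, 0.0822, 0.2987]
tool_rot: [-1.622, 0.877, 1.623]
force: [-0.4, -0.0, -0.2]
gripper_width: 0.816
t 10.02 tcp [0.5294 0.0822 0.2987] x [-0. -0. -1.] z [-0.548  0.836 -0.   ] F [-0.4 -0.  -0.2] w 0.816 q [-0.07  0.32  1.2  -0.    1.62 -2.22]
```

View pics/v4.png

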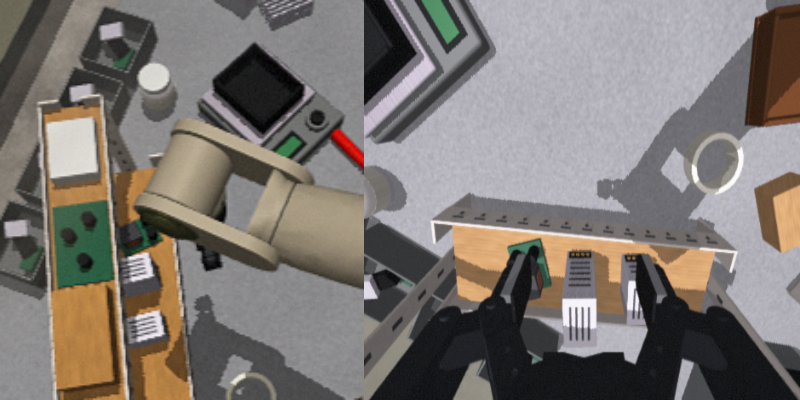

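Tray sits centred on the pan. In the wrist view the tall module is between the fingers, its front top edge running about (234,285) to (274,285). One refinement from this view, and the tilt plan.

```bash
python3 - <<'E'
from h import *
d=np.load("pics/w4.npz");C=(d["K"],d["T"]);im=cv2.imread("pics/wrist4.png");g=cv2.cvtColor(im,cv2.COLOR_BGR2GRAY)
for c in blobs(cv2.inRange(g,190,255),228,270,52,65,100):
    ce,bx=rect(c);print(cv2.contourArea(c),bx.round(1).tolist());P=plane("",bx,.195,C);print(P.round(4).tolist())
p=np.array([(234,285),(273.5,285)]);P=plane("",p,.195,C);e=P[0]-P[1];print("eye edge",P.round(4),np.linalg.norm(e),np.degrees(np.arctan2(e[1],e[0]))-90)
u=np.array([np.cos(np.radians(33)),np.sin(np.radians(33)),0]);print("centre",(P.mean(0)+.032*u).round(4))
E
```

```text
818.5 [[233.0, 287.0], [272.0, 287.0], [272.0, 315.0], [233.0, 315.0]]
[[0.6333, 0.1164, 0.195], [0.6102, 0.1517, 0.195], [0.6413, 0.1728, 0.195], [0.6654, 0.136, 0.195]]
eye edge [[0.6305 0.1159 0.195 ]
 [0.6072 0.1516 0.195 ]] 0.04261544100532299 -146.83912716393488
centre [0.6457 0.1512 0.195 ]
```

```bash
python3 -m creep '[[0.07,0.009,0.005,-0.007,3.12,-4.8,0],[0.07,0.009,0.005,-0.007,3.12,-4.8,0],[0.07,0.009,0.005,-0.007,3.12,-4.8,0],[0.07,0.009,0.005,-0.007,3.12,-4.8,0],[0.07,0.009,0.005,-0.007,3.12,-4.8,0],[0.07,0.009,0.005,-0.007,3.12,-4.8,0],[0.07,0.009,0.005,-0.007,3.12,-4.8,0],[0.07,0,0,0,0,0,0],[0.07,0,0,0,0,0,0]]'
python3 - <<'E'
from h import *
st();s=arm.state();x=R.from_rotvec(s["tool_rot"]).as_matrix()[:,0];print("delta",np.array([.647,.1515,.172])+.0187*x-s["tcp_pos"])
E
```

```text
time_s: 10.87
tcp_pos: [0.5918, 0.1145, 0.2486]
tool_rot: [-1.668, 0.253, 1.121]
force: [-0.8, -0.2, -0.5]
gripper_width: 0.818
t 10.87 tcp [0.5918 0.1145 0.2486] x [ 0.537  0.349 -0.768] z [-0.544  0.839  0.001] F [-0.8 -0.2 -0.5] w 0.818 q [-0.21  0.25  1.62  0.65  0.85 -2.69]
delta [ 0.06520929  0.04350661 -0.09100837]
```

```bash
python3 -m creep '[[0.07,0.011,0.007,-0.015,0,0,0],[0.07,0.011,0.007,-0.015,0,0,0],[0.07,0.011,0.007,-0.015,0,0,0],[0.07,0.011,0.007,-0.015,0,0,0],[0.07,0.011,0.008,-0.015,0,0,0],[0.07,0.010,0.007,-0.015,0,0,0],[0.07,0,0,0,0,0,0]]'
python3 -c "
from h import *
st()"
```

```text
time_s: 11.45
tcp_pos: [0.6582, 0.1597, 0.1577]
tool_rot: [-1.67, 0.249, 1.123]
force: [-1.1, -0.3, -0.5]
gripper_width: 0.817
t 11.45 tcp [0.6582 0.1597 0.1577] x [ 0.536  0.351 -0.768] z [-0.547  0.837  0.001] F [-1.1 -0.3 -0.5] w 0.817 q [-0.09  0.48  1.57  0.72  0.65 -2.73]
```

No contact. Closing at 70 N.

```bash
python3 -m creep '[[0.03,0,0,0,0,0,0],[0.03,0,0,0,0,0,0],[0.03,0,0,0,0,0,0],[0.03,0,0,0,0,0,0],[0.03,0,0,0,0,0,0],[0.03,0,0,0,0,0,0]]' 70
python3 -m creep '[[0.03,0,0,0.004,0,0,0],[0.03,0,0,0.006,0,0,0],[0.03,0,0,0,0,0,0]]'
python3 -c "
from h import *
st()
im=eyes.get_image('wrist');cv2.imwrite('pics/w5.png',im)"
```

```text
time_s: 11.95
tcp_pos: [0.658, 0.1587, 0.1615]
tool_rot: [-1.673, 0.246, 1.116]
force: [-2.6, -2.4, 7.4]
gripper_width: 0.509
time_s: 12.2
tcp_pos: [0.6575, 0.1589, 0.1707]
tool_rot: [-1.672, 0.247, 1.118]
force: [0.7, -0.2, -4.5]
gripper_width: 0.509
t 12.2 tcp [0.6575 0.1589 0.1707] x [ 0.54   0.351 -0.765] z [-0.546  0.838 -0.002] F [ 0.7 -0.2 -4.5] w 0.509 q [-0.09  0.46  1.56  0.7   0.67 -2.71]
```

View pics/w5.png

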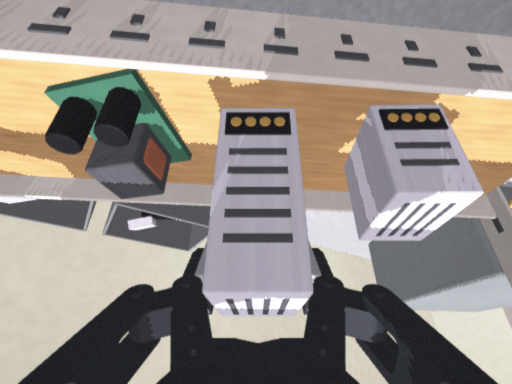

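Module gripped (43 mm, about 0.45 kg) and off the deck. In the view the board (120,130) and short case (410,170) are untouched. Lift over the rail and draw out.

```bash
python3 -m creep '[[0.03,0,0,0.01,0,0,0],[0.03,0,0,0.015,0,0,0],[0.03,0,0,0.015,0,0,0],[0.03,0,0,0.005,0,0,0],[0.03,0,0,0,0,0,0]]'
python3 -m creep '[[0.03,-0.009,-0.0045,0,0,0,0],[0.03,-0.018,-0.009,0,0,0,0],[0.03,-0.018,-0.009,0,0,0,0],[0.03,-0.018,-0.009,0,0,0,0],[0.03,-0.018,-0.009,0,0,0,0],[0.03,-0.018,-0.009,0,0,0,0],[0.03,-0.018,-0.009,0,0,0,0],[0.03,-0.009,-0.0045,0,0,0,0],[0.03,0,0,0,0,0,0]]'
python3 -c "
from h import *
st()"
```

```text
time_s: 12.67
tcp_pos: [0.6578, 0.1591, 0.2158]
tool_rot: [-1.673, 0.246, 1.117]
force: [0.0, 0.1, -3.8]
gripper_width: 0.509
time_s: 13.42
tcp_pos: [0.5313, 0.0973, 0.2166]
tool_rot: [-1.67, 0.253, 1.12]
force: [0.5, 0.0, -4.1]
gripper_width: 0.503
t 13.42 tcp [0.5313 0.0973 0.2166] x [ 0.537  0.348 -0.768] z [-0.544  0.839 -0.001] F [ 0.5  0.  -4.1] w 0.503 q [-0.28  0.19  1.82  0.75  0.79 -2.88]
```

q6 is near its limit, so I'll yaw first (which relieves it), then carry the module over to the pan.

```bash
python3 -m creep '[[0.03,0,0,0.004,0,0,-3],[0.03,0,0,0.004,0,0,-6],[0.03,0.003,-0.012,0.004,0,0,-6],[0.03,0.005,-0.025,0.004,0,0,-6],[0.03,0.005,-0.034,0.004,0,0,-5],[0.03,0.005,-0.034,0.004,0,0,-5],[0.03,0.005,-0.034,0.004,0,0,-5],[0.03,0.005,-0.034,0.004,0,0,-5],[0.03,0.005,-0.034,0.004,0,0,-4],[0.03,0.005,-0.034,0,0,0,-4]]'
python3 -m creep '[[0.03,0.005,-0.034,0,0,0,-4],[0.03,0.005,-0.034,0,0,0,-3],[0.03,0.005,-0.034,0,0,0,-2.4],[0.03,0.005,-0.03,0,0,0,0],[0.03,0.004,-0.018,0,0,0,0],[0.03,0.001,0,0,0,0,0],[0.03,0,0,0,0,0,0],[0.03,0,0,0,0,0,0]]'
python3 - <<'E'
from h import *
st();s=arm.state();print("delta",np.array([.594,-.294,.134])-s["tcp_pos"])
C=cal("wrist");im=eyes.get_image('wrist');b=eyes.get_image('scene');cv2.imwrite('pics/w6.png',im)
cv2.imwrite("pics/v6.png",np.hstack([cv2.resize(im,(480,360)),cv2.resize(b[90:210,200:306],(318,360))]))
E
```

```text
time_s: 14.25
tcp_pos: [0.5715, -0.1446, 0.2535]
tool_rot: [-1.333, 0.869, 0.464]
force: [0.1, 0.3, -3.5]
gripper_width: 0.505
time_s: 14.92
tcp_pos: [0.5958, -0.2924, 0.2522]
tool_rot: [-1.25, 0.969, 0.34]
force: [0.4, 0.1, -4.0]
gripper_width: 0.506
t 14.92 tcp [ 0.5958 -0.2924  0.2522] x [ 0.578 -0.274 -0.768] z [ 0.428  0.904 -0.   ] F [ 0.4  0.1 -4. ] w 0.506 q [-0.7   0.33  1.5   0.27  0.65 -1.99]
delta [-0.00178427 -0.00156819 -0.11817232]
```

View pics/v6.png

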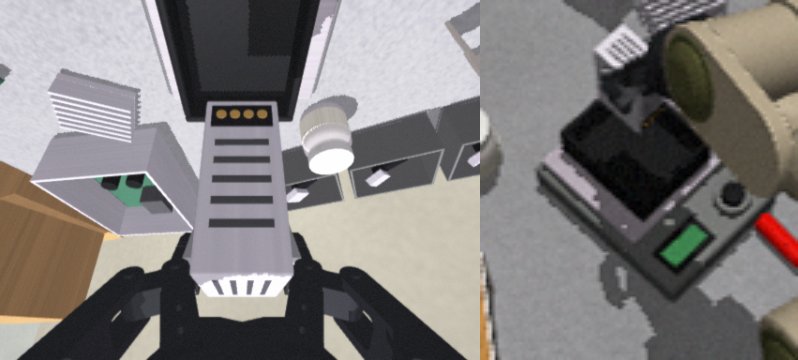

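Module hangs upright, laterally centred over the tray (module column ~243, tray centre ~240 in the left pane). Descending.

```bash
python3 -m creep '[[0.03,-0.001,-0.001,-0.015,0,0,0],[0.03,0,0,-0.03,0,0,0],[0.03,0,0,-0.03,0,0,0],[0.03,0,0,-0.02,0,0,0],[0.03,0,0,-0.01,0,0,0],[0.03,0,0,-0.005,0,0,0],[0.03,0,0,0,0,0,0],[0.03,0,0,0,0,0,0]]'; python3 -m creep '[[0.03,0,0,-0.002,0,0,0],[0.03,0,0,-0.002,0,0,0],[0.03,0,0,0,0,0,0]]'; python3 -m creep '[[0.03,0,0,-0.0015,0,0,0],[0.03,0,0,0,0,0,0]]'
```

```text
time_s: 15.68
tcp_pos: [0.5949, -0.2941, 0.1439]
tool_rot: [-1.251, 0.968, 0.337]
force: [0.1, 0.3, -3.7]
gripper_width: 0.506
time_s: 15.93
tcp_pos: [0.5945, -0.2942, 0.1393]
tool_rot: [-1.25, 0.969, 0.338]
force: [0.9, -0.4, -4.8]
gripper_width: 0.507
time_s: 16.1
tcp_pos: [0.5944, -0.2943, 0.1374]
tool_rot: [-1.25, 0.969, 0.338]
force: [-0.1, -0.3, -4.6]
gripper_width: 0.507
```

```bash
python3 -m creep '[[0.03,0,0,-0.0015,0,0,0],[0.03,0,0,0,0,0,0]]'; python3 -m creep '[[0.03,0,0,-0.001,0,0,0],[0.03,0,0,0,0,0,0]]'
```

```text
time_s: 16.27
tcp_pos: [0.5944, -0.2943, 0.1357]
tool_rot: [-1.25, 0.969, 0.338]
force: [-0.4, 0.4, -4.0]
gripper_width: 0.506
time_s: 16.43
tcp_pos: [0.5947, -0.2945, 0.1354]
tool_rot: [-1.251, 0.968, 0.337]
force: [-1.0, 0.5, -1.0]
gripper_width: 0.507
```

```bash
python3 -m creep '[[0.03,0,0,-0.001,0,0,0],[0.03,0,0,0,0,0,0]]'; python3 -m creep '[[0.055,0,0,0,0,0,0],[0.055,0,0,0,0,0,0],[0.055,0,0,0,0,0,0],[0.065,0,0,0,0,0,0],[0.065,0,0,0,0,0,0]]'
python3 -c "
from h import *
st()"
```

```text
time_s: 16.6
tcp_pos: [0.5949, -0.2947, 0.1354]
tool_rot: [-1.251, 0.968, 0.335]
force: [-4.2, 1.1, 5.1]
gripper_width: 0.507
time_s: 17.02
tcp_pos: [0.5945, -0.2944, 0.1339]
tool_rot: [-1.25, 0.969, 0.338]
force: [0.0, 0.2, 0.5]
gripper_width: 0.758
t 17.02 tcp [ 0.5945 -0.2944  0.1339] x [ 0.579 -0.276 -0.767] z [ 0.43   0.903 -0.001] F [0.  0.2 0.5] w 0.758 q [-0.7   0.47  1.67  0.49  0.36 -2.23]
```

Released; retreating along the tool axis and then clear of the view.

```bash
python3 -m creep '[[0.065,-0.006,0.003,0.008,0,0,0],[0.065,-0.0116,0.0055,0.0153,0,0,0],[0.065,-0.0116,0.0055,0.0153,0,0,0],[0.065,-0.0116,0.0055,0.0153,0,0,0],[0.065,-0.0116,0.0055,0.0153,0,0,0],[0.065,-0.0116,0.0055,0.0153,0,0,0],[0.065,-0.0116,0.0055,0.0153,0,0,0],[0.065,-0.02,0.03,0.01,0,0,0],[0.065,-0.02,0.035,0,0,0,0],[0.065,-0.02,0.035,0,0,0,0]]'
python3 -m creep '[[0.065,-0.015,0.035,0,0,0,0],[0.065,-0.015,0.035,0,0,0,0],[0.065,-0.015,0.035,0,0,0,0],[0.065,0,0.03,0,0,0,0],[0.065,0,0,0,0,0,0],[0.065,0,0,0,0,0,0]]'
python3 - <<'E'
from h import *
st();a=eyes.get_image('scene');b=eyes.get_image('top')
cv2.imwrite('pics/s7.png',a);cv2.imwrite('pics/t7.png',b)
r=lambda i,x,y,w,h,W,H:cv2.resize(i[y:y+h,x:x+w],(W,H),interpolation=cv2.INTER_CUBIC)
cv2.imwrite("pics/v7.png",np.vstack([np.hstack([r(a,205,105,110,82,400,300),r(b,265,135,100,75,400,300)]),np.hstack([r(a,130,160,170,170,300,300),r(b,90,70,250,150,500,300)])]))
E
```

```text
time_s: 17.85
tcp_pos: [0.4574, -0.1574, 0.2445]
tool_rot: [-1.25, 0.969, 0.336]
force: [0.7, 1.3, -0.0]
gripper_width: 0.76
time_s: 18.35
tcp_pos: [0.4147, -0.0295, 0.2441]
tool_rot: [-1.252, 0.967, 0.341]
force: [-0.8, 0.5, 0.4]
gripper_width: 0.76
t 18.35 tcp [ 0.4147 -0.0295  0.2441] x [ 0.579 -0.274 -0.768] z [ 0.426  0.905 -0.001] F [-0.8  0.5  0.4] w 0.76 q [-0.3  -0.09  2.03 -0.18  0.52 -1.3 ]
```

View pics/v7.png

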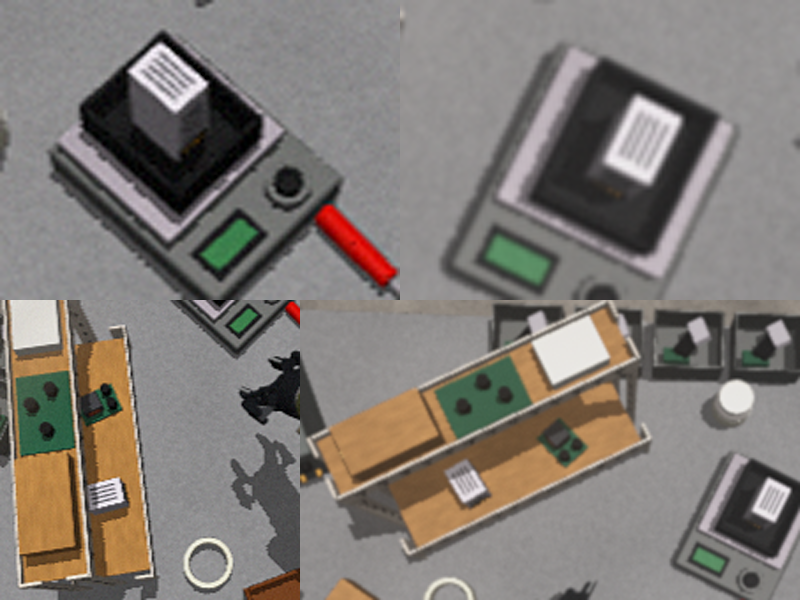

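```bash
python3 -c "
from plant import arm
print(arm.close_job())"
```

```text
the job is handed in; nothing more can be done
None
```

The job is done and handed in at 18.4 s. I set the black tray on the pan and let go, pressed the tare button, then lifted the tall module over the rail. I drew it out and set it down in the tray, and the tray now sits flat on the pan with the module upright inside it.

- **Tray:** at release its centre was estimated at (0.582, -0.289) against the pan centre of about (0.581, -0.288). That is within measurement error.
- **Tare:** I pressed until the force reached 9.9 N against the 4 N spring, over roughly 5 mm. The joint itself can't be read and I didn't read the display, so the force is the only evidence.
- **Module:** the gripper closed on 43 mm and the lift read about 0.45 kg. I released it after a gentle contact of about 5 N, and the force then read about zero.
- **Bystanders:** in the last pictures the short case, the circuit board and the tape roll look unmoved. The arm is clear of everything.

**Disagreements:**
- The first two-camera fix of the button's height came out at 0.015 m, because I had read one pixel by eye. I replaced it with a fix from two wrist views (0.057 m), and contact confirmed that.
- Joint 6 read -2.88, at its range limit to the two decimals printed, after I drew the module out. I turned it back on the next move.

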